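# Index the punch press by feel and make one stroke

## Robot

A 7-joint arm with a two-finger parallel gripper is mounted at the origin on the work surface. World frame = base frame: x ahead of the robot, y to its left, z up, the work surface at z = 0. Lengths are in mm, angles in rad, forces in N, time in s.
With the tool pointing down it reaches from about 400 to 875 mm from the base axis. Payload 4.4 kg.
Tool frame: the origin (TCP) lies midway between the tips of the shut fingers; the grasp point (between the pads) lies 19 mm behind it; z points along the fingers, y is the direction in which the jaws open and shut (so a half turn about z gives the same grasp; the last joint's range is limited). The gripper opens to 85 mm and grips with 20 to 120 N. Pads are 22 mm wide; open, the fingers measure 114 mm over their backs; the gripper's body (76 mm by 85 mm) begins 54 mm behind the grasp point. The pads swing forward as they close: fully open they stand 13 mm farther back than shut.
Start: joints at [-1.178, 0.628, 0.038, 1.517, -0.027, 0.996, -0.02], TCP at [287.847, 582.805, 231.313] pointing down, gripper open.
Joint ranges: [-3.06, 3.06], [-0.37, 2.12], [-1.25, 1.32], [0.18, 2.47], [-1.1, 4.24], [0.23, 1.98], [-2.94, 2.94]. Speed limits (rad/s): [2.57, 2.57, 3.14, 3.14, 3.14, 3.14, 3.14].

## Interface

Orientations are given as [roll, pitch, yaw] about the fixed x, y, z axes, in that order (R = Rz(yaw) Ry(pitch) Rx(roll)).
In Python, from cell import ctrl, vision gives the robot as it stands.
- The arm moves only by the tool play_rows, never from a script. Its arguments are lists of equal length, an entry for each row: "slide": the shift along the tool's x, y, z in mm, a list of three; "turn": the turn about the tool's z in rad; "fingers": the opening, from 0 (shut) to 1 (fully open). A call has 1 to 5 rows; each row is the pose to reach, as a shift and turn from the pose measured when the call began, along the tool's axes at that moment; what a row does not reach only later rows make up. A row lasts 1/8 s, in which the tool goes at most 62.5 mm and 10.7 degrees, less where a joint would pass 70% of its speed; a pose out of reach is approached as far as the arm can. A call with a gripper value outside its range is refused whole. The fingers move at their own pace and stop on an object; the grip force is fixed at half the most. Time passes only in rows, so rows that repeat a pose let the fingers close. It gives the time, the measured TCP pose, the force and the opening at its end, in the units of the state.
- ctrl.read_state(): the state, without advancing time (a new reading comes with each control period).
- vision.get_image(name): name is "side" or "top"; returns (picture, depth): 480x640x3 uint8, blue, green, red; 480x640 float32, mm along the optical axis (not along the pixel's ray), 0 where there is no reading.
- vision.camera_params(name): a dict with "fx", "fy", "cx", "cy" (pixels), "dist_coeffs" ([k1, k2, p1, p2, k3] as OpenCV has them; the pictures are not rectified), "position" and "rotation" of the camera in the world. Camera axes: x right, y up, looking along -z (the intrinsics and any distortion apply to the point x, -y, -z); pixel columns grow to the right and rows downward; lengths in mm; the calibration is good to about 2 mm. A picture is of the moment at which its call begins. camera_params takes no time and is no camera call.
- ctrl.finish_job(): hands the job in, once; it reports no verdict.
The state is a dict: "clock": time; "qpos": joint angles; "qd": joint speeds; "tau": joint torques, N m; "eef_pos": TCP position; "tool_rot": TCP orientation; "force": force on the tool from outside, world axes, zero at the start; "torque": the same for the moment, N m; "width": finger opening in mm.
Only numpy, scipy, OpenCV 4.12 (cv2) and the standard library are available. Lean on these libraries where they do the work, as an engineer would, in place of code of your own. Each camera call takes 0.05 s, during which the arm holds its last target.

## Task

Get the bench punch press ready and make a stroke on the leather under it. Grip the black bar knob on top of the press and turn it slowly clockwise until you feel it drop into its hidden notch, so that the steel pin in the knob sinks and stays sunk, without turning the knurled depth ring underneath; then let go, press the wooden handle pad fully down and let it come back up. Do not work the handle before the knob is in its notch, and leave the glue bottle, steel block, jar and mallet around the press where they are.

Things in the scene. Friction and masses are not known exactly. Their poses are not given: they have to be found in the camera images.
- press: Grey bench punch press, fixed: base plate 260 x 190 x 20 mm, column at its far side, round drum head (136 mm across, top 125 mm above the table). Origin on the table under the vertical axis of drum, ring and knob; x points from the robot's side to the column, z up; the handle is on its +y side. The leather already lies under the drum.
- knob_grip (a point): Where to grip the black bar knob: on its vertical axis, 175 mm above the table. The bar is 64 mm long (this point's x axis), 18 mm thick (y axis, take it across this) and 40 mm tall, from 18 mm above to 22 mm below this point; the top of the depth ring lies 34 mm below it. It turns clockwise seen from above (bar yaw decreasing); drag about 0.05 Nm.
- index_knob: The same knob, origin on its axis at its foot. It starts 0.4 to 1.25 rad before its notch, whose place is hidden. From 0.2 rad before the notch's middle it pulls itself on (your torque dips and reverses, up to 0.4 Nm), then past the middle resists as much; forced over, it comes out and must be turned back. Let go within 0.1 rad of the middle, it centres itself. A stop lies 0.5 rad past the notch.
- pin_top (a point): Centre of the top of the round steel pin, 12 mm across, that stands up out of the middle of the knob's bar. Knob out of its notch: 29 mm above knob_grip (10 mm above the bar, 11 at most). Knob in its notch: the pin sinks about 6 mm, to 23 mm above knob_grip.
- ring_lug (a point): Outer top end of the small lug on the depth ring, 60 mm from the axis, 141 mm above the table. The ring is a knurled aluminium disc, 104 mm across and 16 mm tall, on the drum, concentric with the knob and under it; it turns very easily (0.02 Nm) and must stay as it is.
- handle_pad (a point): Centre of the top of the wooden pad (75 x 80 mm, 18 mm thick) on the end of the handle, an arm 185 mm long from hinge to pad centre, pointing to the press's -x, at rest raised 0.5 rad above level. Its hinge axis runs along the press's y through x = 85, z = 100 mm, the pad's middle at y = 122 mm. Fully down it is 0.2 rad below level, the pad about 70 mm above the table.
- handle (a joint): Angle of the handle: 0 up at rest, 0.7 rad fully down. A spring brings it back up; it needs 5 to 8 N at the pad.
- glue_bottle: Amber bottle, 64 mm across, 150 mm tall, standing on the -y side of the press; origin under its centre. Bystander.
- steel_block: Dark steel block 90 x 60 x 35 mm, lying on the -y side of the press; origin under its centre. Bystander.
- dye_jar: White jar, 72 mm across, 75 mm tall, on the +y side of the press behind the handle; origin under its centre. Bystander.
- mallet: Mallet lying on the table beyond the handle on the +y side: wooden grip 200 mm long along its x axis, rubber head 52 mm across and 95 mm long at its +x end; origin on the table, 130 mm from the grip's end. Bystander.

How it is judged:
By the outcome, as a careful person would: the job done as asked, in the order asked, and still so for the second after the job is handed in, with the robot touching nothing.
It also fails if it takes over 64 s, if anything falls off the work surface, if the arm or the gripper's body presses on something with over 40 N, if the wrist force passes 120 N, or if a joint passes its speed limit or range.

## Working session

There is one attempt and no reset: what is moved stays moved. The work goes in short steps, Python scripts to look and compute and a tool call to move; the robot and the scene stay as the last step left them, time stands still between calls to the robot, and variables do not carry over. Pictures are saved under pics/ and viewed, and the job is handed in when it is done.

Besides the shell and the picture viewer there is one more tool, called after "Emit:" as name([rows], argument=value, ...), one row to a line, values as JSON. play_rows: Moves the arm, as the interface text tells. Its arguments: {"type":"object","properties":{"slide":{"type":"array"},"turn":{"type":"array"},"fingers":{"type":"array"}},"required":["slide","turn","fingers"]}

```bash
mkdir -p pics; cat > h.py <<'E'
import numpy as np, cv2, pickle
from cell import ctrl, vision
from scipy.spatial.transform import Rotation as R
def snap(n,tag):
    im,d=vision.get_image(n); cv2.imwrite(f'pics/{tag}.png',im); np.save(f'pics/{tag}.npy',d); return im,d
def px2w(n,u,v,d=None,z=None):
    p=vision.camera_params(n); K=np.array([[p['fx'],0,p['cx']],[0,p['fy'],p['cy']],[0,0,1.]])
    q=cv2.undistortPoints(np.array([[[u,v]]],float),K,np.array(p['dist_coeffs']))[0,0]
    r=np.array([q[0],-q[1],-1.]); Rm=np.array(p['rotation']); 
    if Rm.shape!=(3,3): Rm=R.from_euler('xyz',Rm).as_matrix()
    r=Rm@r; o=np.array(p['position'])
    t=d if d is not None else (z-o[2])/r[2]
    return o+t*r
def w2px(n,P):
    p=vision.camera_params(n); K=np.array([[p['fx'],0,p['cx']],[0,p['fy'],p['cy']],[0,0,1.]])
    Rm=np.array(p['rotation'])
    if Rm.shape!=(3,3): Rm=R.from_euler('xyz',Rm).as_matrix()
    c=(np.atleast_2d(P)-np.array(p['position']))@Rm; c=c*[1,-1,-1]
    return cv2.projectPoints(c.astype(float),np.zeros(3),np.zeros(3),K,np.array(p['dist_coeffs']))[0][:,0]
E
python3 - <<'E'
from h import *
for n in('top','side'): snap(n,n+'0'); print(vision.camera_params(n))
print(ctrl.read_state())
E
```

```text
{'fx': 569.0032113516697, 'fy': 569.0032113516697, 'cx': 306.8739744984539, 'cy': 234.7717567772228, 'dist_coeffs': array([-0.14886325,  0.        ,  0.        ,  0.        ,  0.        ]), 'position': array([ 414.66048287,  -14.15330039, 1276.90973258]), 'rotation': array([ 0.1556528 ,  0.02853178, -1.59888282])}
{'fx': 450.04381669465505, 'fy': 450.04381669465505, 'cx': 318.18918592676107, 'cy': 238.82133450247682, 'dist_coeffs': array([-0.04172582,  0.        ,  0.        ,  0.        ,  0.        ]), 'position': array([220.64863093, 374.55214312, 755.88774595]), 'rotation': array([ 0.7248284 ,  0.01235269, -2.35732189])}
{'clock': 0.1, 'qpos': array([-1.17783809,  0.62926442,  0.03842665,  1.51826587, -0.02698994,
        0.99630554, -0.02001077]), 'qd': array([-0.00069819, -0.00075488,  0.00089859, -0.00169794,  0.0001344 ,
        0.00088165,  0.00106426]), 'tau': array([ 4.00888879e-03, -5.64534009e+01,  1.23092003e+00, -1.93973905e+01,
        1.13157326e-02,  5.39120476e-03, -5.51435718e-06]), 'eef_pos': array([287.55949147, 582.30458876, 230.4744136 ]), 'tool_rot': array([-3.13986696e+00,  1.58398747e-05,  2.68284383e+00]), 'force': array([ 0.7672392 , -0.73164198, -1.11109426]), 'torque': array([-0.05440667, -0.03498967,  0.01986479]), 'width': 85.03347174961125}
```

View pics/top0.png

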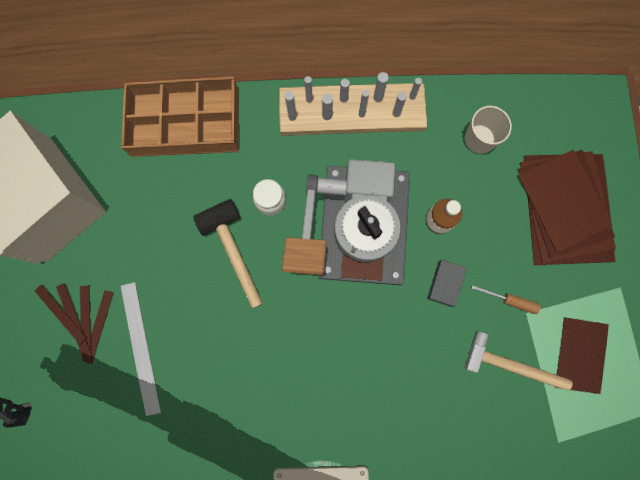

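View pics/side0.png

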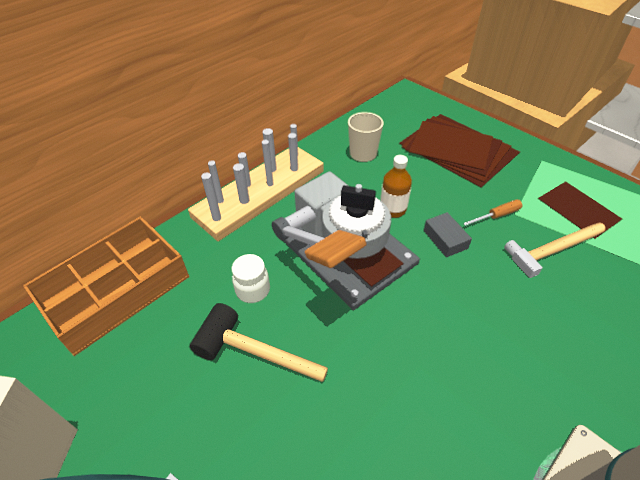

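```bash
python3 - <<'E'
import cv2
a=cv2.imread('pics/top0.png')[145:295,270:420]; cv2.imwrite('pics/t0c.png',cv2.resize(a,(600,600),interpolation=cv2.INTER_CUBIC))
a=cv2.imread('pics/side0.png')[170:310,270:430]; cv2.imwrite('pics/s0c.png',cv2.resize(a,(640,560),interpolation=cv2.INTER_CUBIC))
E
```

```text
(no output)
```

View pics/t0c.png

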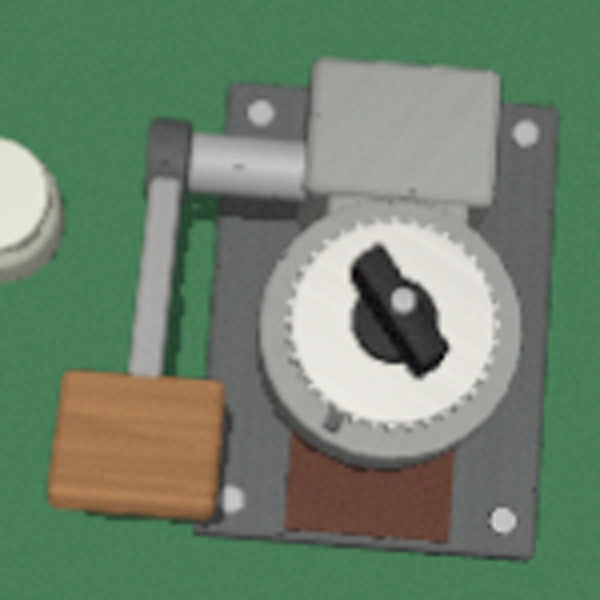

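View pics/s0c.png

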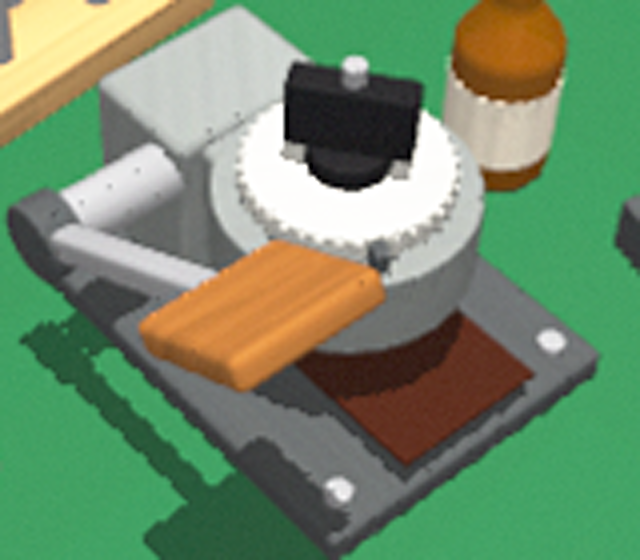

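```bash
python3 - <<'E'
from h import *
d=np.load('pics/top0.npy')
def c(u,v,z): return px2w('top',270+(u+.5)/4-.5,145+(v+.5)/4-.5,z=z)
a=c(368,256,193);b=c(438,366,193);print('bar',a,b,(a+b)/2,np.arctan2(*(a-b)[1::-1]))
print('pin',c(404,298,204),'ringc',c(395,323,141),'drum',c(391,335,125))
for q in((198,533),(533,557),(555,106),(231,84)): print('base',c(*q,20))
print('ring lug',c(333,425,141))
for q in((66,372),(225,382),(218,517),(52,504)): print('pad d',c(*q,150), px2w('top',270+(q[0])/4,145+q[1]/4,d=d[145+int(q[1]/4),270+int(q[0]/4)]))
print('padmid',d[145+445//4,270+140//4], px2w('top',270+35,145+111,d=d[256,305]))
# ring from ellipse of white knurl? pin from side
D=np.load('pics/side0.npy'); u,v=270+355/4-.4,170+70/4-.4
print('pin side z204',px2w('side',u,v,z=204))
s=lambda u,v,z: px2w('side',270+(u+.5)/4-.5,170+(v+.5)/4-.5,z=z)
print('bar side',s(287,66,193),s(423,84,193))
E
```

```text
bar [633.50910948 -95.70773891 193.        ] [ 578.4515809  -127.06723296  193.        ] [ 605.98034519 -111.38748593  193.        ] 0.5177490926134539
pin [ 610.23212878 -111.21693774  204.        ] ringc [ 609.01314588 -111.76684687  141.        ] drum [ 605.57892206 -110.80783254  125.        ]
base [515.5826594   -8.21517463  20.        ]
base [ 496.29037022 -192.71820493   20.        ]
base [ 752.22902402 -219.40371572   20.        ]
base [771.1530603  -35.13581831  20.        ]
ring lug [558.05764984 -78.29369546 141.        ]
pad d [587.96622351  54.8180282  150.        ] [582.90666787  52.39119432 177.92037296]
pad d [580.32580936 -24.68532736 150.        ] [598.26863057 -26.68829384  22.02167175]
pad d [512.78553685 -18.99080599 150.        ] [523.39879226 -20.35995285  18.25016718]
pad d [521.78068974  63.30657895 150.        ] [515.77815363  58.80135004 205.4347567 ]
padmid 1078.7703 [543.03690192  16.38676909 205.4783684 ]
pin side z204 [ 607.28481905 -106.94903389  204.        ]
bar side [639.44634499 -96.53460495 193.        ] [ 586.0895038  -131.18093235  193.        ]
```

```bash
cat >> h.py <<'E'
def cloud(n,tag):
    d=np.load(f'pics/{tag}.npy'); im=cv2.imread(f'pics/{tag}.png'); p=vision.camera_params(n)
    K=np.array([[p['fx'],0,p['cx']],[0,p['fy'],p['cy']],[0,0,1.]])
    v,u=np.mgrid[:480,:640]; q=cv2.undistortPoints(np.stack([u,v],-1).reshape(-1,1,2).astype(float),K,np.array(p['dist_coeffs']))[:,0]
    D=d.ravel(); c=np.c_[q[:,0]*D,-q[:,1]*D,-D]
    Rm=R.from_euler('xyz',p['rotation']).as_matrix()
    P=c@Rm.T+p['position']; ok=D>0
    return P[ok],im.reshape(-1,3)[ok]
def go(x,y,z,yaw):
    s=ctrl.read_state(); dx=np.array([x,y,z])-s['eef_pos']; Rt=R.from_euler('xyz',s['tool_rot'])
    t=-(yaw-s['tool_rot'][2]); t=(t+np.pi)%(2*np.pi)-np.pi
    print('slide',np.round(Rt.inv().apply(dx),1),'turn',round(t,3))
E
python3 - <<'E'
from h import *
for n in('top','side'):
    P,C=cloud(n,n+'0'); r=np.hypot(P[:,0]-608.5,P[:,1]+110.5)
    a=(r<75)&(P[:,2]>100)
    print(n,'z hist',np.histogram(P[a,2],bins=np.arange(100,215,5)))
    b=(r<36)&(P[:,2]>180)&(C.max(1)<80); Q=P[b]; m=Q[:,:2].mean(0); w=np.linalg.svd(Q[:,:2]-m)[2][0]; print('bar',b.sum(),m,np.arctan(w[1]/w[0]))
    dk=(C.max(1)<70)&(r<40)&(P[:,2]>187)
    rect=cv2.minAreaRect(P[dk,:2].astype(np.float32)); print(rect)
    ring=(r<60)&(abs(P[:,2]-141)<5); rc=cv2.minEnclosingCircle(P[ring,:2].astype(np.float32)); print('ring',rc)
    pad=(abs(P[:,2]-165)<50)&(P[:,1]>-30)&(P[:,1]<75)&(P[:,0]>490)&(P[:,0]<600); print('pad',pad.sum(),P[pad].mean(0),P[pad].min(0),P[pad].max(0))
E
```

```text
top z hist (array([  15,   21,   18,   46,  551,  720,   50,  370, 1127,  106,   85,
         54,   13,   21,   10,   14,   14,   24,  205,   57,   22,    8]), array([100, 105, 110, 115, 120, 125, 130, 135, 140, 145, 150, 155, 160,
       165, 170, 175, 180, 185, 190, 195, 200, 205, 210]))
bar 266 [ 607.07377369 -109.87450266] 0.539176253542705
((609.02587890625, -110.95845031738281), (61.785133361816406, 19.0428466796875), 29.914901733398438)
ring ((606.7554321289062, -108.75581359863281), 57.49287796020508)
pad 1496 [547.63111902  19.21232956 197.79237138] [507.92585224 -22.5783625  163.05711048] [599.11371599  62.46541637 214.92914468]
side z hist (array([ 56,  59,  51,  64, 495, 178, 110, 494, 587,  45, 117,  62,  58,
        73,  65,  64,  69,  82, 203,  11,  26,   1]), array([100, 105, 110, 115, 120, 125, 130, 135, 140, 145, 150, 155, 160,
       165, 170, 175, 180, 185, 190, 195, 200, 205, 210]))
bar 304 [ 607.84148104 -107.67278327] 0.5314543398587984
((609.7211303710938, -109.84703063964844), (61.84247970581055, 16.556846618652344), 29.627193450927734)
ring ((607.2210693359375, -107.99057006835938), 57.37751770019531)
pad 1423 [542.44246085  24.14464168 198.07652222] [509.22204314 -23.73380524 156.67476827] [599.82518182  60.59945363 213.79394972]
```

```bash
python3 -c "
from h import *
go(609,-110,290,.53)"
```

```text
slide [-594.8 -478.5  -58.7] turn 2.153
```

Emit:
play_rows([
  [-10,-8,-30],
  [-50,-40,-55],
  [-95,-77,-59],
  [-140,-114,-59],
  [-185,-150,-59],
], turn=[0.1,0.25,0.4,0.55,0.7], fingers=[1,1,1,1,1])

```text
clock: 0.72
eef_pos: [387.5, 364.0, 289.7]
tool_rot: [-3.14, 0.001, 1.978]
force: [0.3, 0.7, 0.4]
width: 85.4
```

```bash
python3 -c "
from h import *
go(609,-110,290,.53)"
```

```text
slide [-5.23e+02  1.57e+01  3.00e-01] turn 1.448
```

Emit:
play_rows([
  [-50,1,0],
  [-100,3,0],
  [-150,4,0],
  [-200,6,0],
  [-250,7,0],
], turn=[0.16,0.32,0.48,0.64,0.8], fingers=[1,1,1,1,1])

```text
clock: 1.35
eef_pos: [493.2, 135.9, 289.8]
tool_rot: [-3.141, 0.002, 1.173]
force: [0.3, 1.1, 0.4]
width: 85.4
```

```bash
python3 -c "
from h import *
go(609,-110,290,.53)"
```

```text
slide [-1.818e+02  2.020e+02  1.000e-01] turn 0.643
```

Emit:
play_rows([
  [-35,39,0],
  [-70,78,0],
  [-110,122,0],
  [-150,166,0],
  [-181.8,202,0],
], turn=[0.13,0.26,0.39,0.52,0.643], fingers=[1,1,1,1,1])

```text
clock: 1.98
eef_pos: [609.4, -112.4, 289.8]
tool_rot: [3.141, 0.002, 0.525]
force: [0.7, 0.4, 0.0]
width: 85.6
```

```bash
python3 -c "
from h import *
go(609,-110,159,.53); print(ctrl.read_state()['qpos'])
snap('side','side1')
import cv2
a=cv2.imread('pics/side1.png')[80:320,230:510]; cv2.imwrite('pics/s1c.png',cv2.resize(a,None,fx=2.5,fy=2.5))"
```

```text
slide [  1.2  -2.4 130.8] turn -0.005
[-0.25269017  0.60524032  0.66650178  1.54277879 -0.39611116  1.13327288
 -0.54891596]
```

View pics/s1c.png

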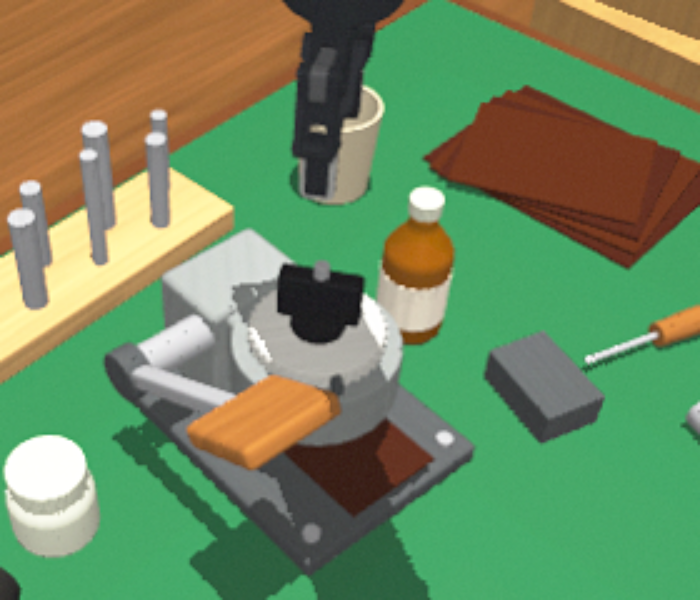

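Emit:
play_rows([
  [1,-2,30],
  [1,-2,60],
  [1,-2,90],
  [1.2,-2.4,110],
  [1.2,-2.4,110],
], turn=[0,0,0,0,0], fingers=[1,1,1,1,1])

```text
clock: 2.65
eef_pos: [609.4, -117.5, 178.1]
tool_rot: [3.136, 0.007, 0.515]
force: [0.1, 0.2, -0.0]
width: 85.5
```

```bash
python3 -c "
from h import *
go(609,-110,159,.53)"
```

```text
slide [ 3.5 -6.9 19. ] turn -0.015
```

Emit:
play_rows([
  [3.5,-6.9,5],
  [3.5,-6.9,5],
  [3.5,-6.9,5],
], turn=[-0.015,-0.015,-0.015], fingers=[1,1,1])

```text
clock: 3.02
eef_pos: [609.3, -109.7, 173.7]
tool_rot: [3.135, 0.006, 0.531]
force: [0.1, 0.8, -0.3]
width: 85.5
```

```bash
python3 -c "
from h import *
go(609,-110,159,.53);print(ctrl.read_state())"
```

```text
slide [-0.3 -0.  14.7] turn 0.001
{'clock': 3.025, 'qpos': array([-0.22142662,  0.72162399,  0.59469036,  1.67724602, -0.48244038,
        0.89413011, -0.47481865]), 'qd': array([ 5.92997618e-03, -6.65132831e-06,  4.44075701e-03,  6.92819675e-04,
        2.42332139e-04, -2.10500874e-03, -1.53322068e-04]), 'tau': array([-2.96841832e-01, -5.34343886e+01,  8.94905359e+00, -1.58003604e+01,
        1.72741595e-02,  1.24444938e-02,  3.50422733e-04]), 'eef_pos': array([ 609.34941962, -109.73869181,  173.65455209]), 'tool_rot': array([3.13506517, 0.00621399, 0.53070374]), 'force': array([ 0.08526758,  0.79268106, -0.29491412]), 'torque': array([-0.03226638, -0.02928581, -0.02118847]), 'width': 85.53275150149526}
```

Emit:
play_rows([
  [-0.3,0,8],
  [-0.3,0,14.5],
  [-0.3,0,14.5],
  [-0.3,0,14.5],
], turn=[0,0,0,0], fingers=[1,1,0.7,0.5])

```text
clock: 3.52
eef_pos: [609.1, -110.2, 159.1]
tool_rot: [3.135, 0.006, 0.53]
force: [0.2, -0.2, 0.4]
width: 51.7
```

```bash
python3 -c "
from h import *
go(609,-110,159,.53);print(ctrl.read_state()['torque'])"
```

```text
slide [-0.  -0.2  0.1] turn 0.0
[ 0.01491116  0.0401649  -0.02068001]
```

Emit:
play_rows([
  [0,0,0],
  [0,0,0],
  [0,0,0],
  [0,0,0],
], turn=[0,0,0,0], fingers=[0.3,0.25,0.1,0])

```text
clock: 4.03
eef_pos: [610.7, -112.9, 160.0]
tool_rot: [3.13, 0.005, 0.529]
force: [3.9, -5.9, -0.7]
width: 17.2
```

```bash
python3 -c "
from h import *
s=ctrl.read_state();print(s['torque'],s['tool_rot'],s['force'],s['width'])"
```

```text
[-0.55301327 -0.44811648  0.07390941] [3.1296051  0.00469414 0.52908942] [ 3.90255765 -5.89127398 -0.71192475] 17.176360027843984
```

Emit:
play_rows([
  [0,0.5,0],
  [0,0.5,0],
  [0,0.5,0],
  [0,0.5,0],
], turn=[0.03,0.06,0.09,0.12], fingers=[0,0,0,0])

```text
clock: 4.53
eef_pos: [610.7, -112.9, 160.0]
tool_rot: [3.13, 0.003, 0.407]
force: [0.2, -1.1, 0.2]
width: 17.2
```

```bash
cat >f.py <<'E'
from h import *
s=ctrl.read_state();Rt=R.from_euler('xyz',s['tool_rot']);print(s['clock'],'Tz %.3f'%s['torque'][2],'yaw %.3f'%s['tool_rot'][2],'rp',s['tool_rot'][:2],'pos',s['eef_pos'],'F_tool',Rt.inv().apply(s['force']),'T_tool',Rt.inv().apply(s['torque']),s['width'],'q7',s['qpos'][6],s['qpos'][4])
E
python3 f.py
```

```text
4.525 Tz 0.038 yaw 0.407 rp [3.12981839 0.00349029] pos [ 610.74734229 -112.91825303  159.98550793] F_tool [-0.20570436  1.08570306 -0.14430021] T_tool [ 0.63373255 -0.05356721 -0.04090062] 17.186164795034056 q7 -0.5593451297503331 -0.5237467646376779
```

Emit:
play_rows([
  [0,0,0],
  [0,0,0],
  [0,0,0],
  [0,0,0],
  [0,0,0],
], turn=[0.03,0.06,0.09,0.12,0.14], fingers=[0,0,0,0,0])

```text
clock: 5.15
eef_pos: [610.8, -113.0, 160.0]
tool_rot: [3.129, 0.002, 0.266]
force: [1.1, -1.6, 0.7]
width: 17.5
```

```bash
python3 f.py
```

```text
5.15 Tz 0.099 yaw 0.266 rp [3.12934038e+00 1.72817088e-03] pos [ 610.76740637 -112.95526547  160.04405536] F_tool [ 0.58567482  1.86994403 -0.65444101] T_tool [ 0.50683176 -0.05075326 -0.10075348] 17.488941104734668 q7 -0.6711242741123098 -0.55730710316182
```

Emit:
play_rows([
  [0,0,0],
  [0,0,0],
  [0,0,0],
], turn=[0.03,0.06,0.07], fingers=[0,0,0])

```text
clock: 5.52
eef_pos: [610.8, -113.0, 160.0]
tool_rot: [3.129, 0.001, 0.195]
force: [0.9, -0.7, 1.6]
width: 17.1
```

```bash
python3 f.py
```

```text
5.525 Tz 0.017 yaw 0.195 rp [3.12917354e+00 8.60000911e-04] pos [ 610.78660348 -112.97016958  160.04118304] F_tool [ 0.70673044  0.8350995  -1.62728069] T_tool [ 0.5670562  -0.17408359 -0.01965247] 17.094065562681426 q7 -0.7273837907605054 -0.5740310471711718
```

Emit:
play_rows([
  [0,0,0],
  [0,0,0],
  [0,0,0],
], turn=[0.03,0.06,0.07], fingers=[0,0,0])

```text
clock: 5.9
eef_pos: [610.8, -113.0, 160.0]
tool_rot: [3.129, 0.0, 0.124]
force: [1.1, -1.2, 0.8]
width: 17.4
```

```bash
python3 f.py
```

```text
5.9 Tz 0.029 yaw 0.124 rp [3.12900997e+00 8.35148091e-05] pos [ 610.75217349 -113.01439075  160.0270272 ] F_tool [ 0.92778769  1.3260446  -0.82469047] T_tool [ 0.54444535 -0.16062681 -0.03061469] 17.400874546593617 q7 -0.7838078230532578 -0.5904965645281487
```

Emit:
play_rows([
  [0,0,0],
  [0,0,0],
  [0,0,0],
], turn=[0.03,0.06,0.07], fingers=[0,0,0])

```text
clock: 6.28
eef_pos: [610.8, -113.0, 160.0]
tool_rot: [3.129, -0.001, 0.053]
force: [0.3, -2.3, 0.4]
width: 17.3
```

```bash
python3 f.py
```

```text
6.275 Tz 0.040 yaw 0.053 rp [ 3.12894249e+00 -8.47554523e-04] pos [ 610.78047193 -113.01378077  160.03895801] F_tool [ 0.15470583  2.33962378 -0.38628522] T_tool [ 0.55142559 -0.22101526 -0.04248062] 17.328297205062263 q7 -0.8403324825568557 -0.6069299293472624
```

Emit:
play_rows([
  [0,0,0],
  [0,0,0],
  [0,0,0],
], turn=[0.03,0.06,0.07], fingers=[0,0,0])

```text
clock: 6.65
eef_pos: [610.8, -113.0, 160.0]
tool_rot: [3.129, -0.002, -0.018]
force: [1.3, -0.9, 0.3]
width: 17.2
```

```bash
python3 f.py
```

```text
6.65 Tz 0.028 yaw -0.018 rp [ 3.12895793e+00 -1.63486071e-03] pos [ 610.75470054 -113.02110865  160.01931729] F_tool [ 1.34630044  0.84718854 -0.25395712] T_tool [ 0.52182413 -0.19484972 -0.02966554] 17.173527628269756 q7 -0.8971257607011314 -0.623180595499564
```

Emit:
play_rows([
  [0,0,0],
  [0,0,0],
  [0,0,0],
], turn=[0.03,0.06,0.07], fingers=[0,0,0])

```text
clock: 7.02
eef_pos: [610.7, -113.1, 160.0]
tool_rot: [3.129, -0.002, -0.089]
force: [1.0, -2.1, 0.7]
width: 16.9
```

```bash
python3 f.py
```

```text
7.025 Tz 0.066 yaw -0.089 rp [ 3.12902523e+00 -2.49863283e-03] pos [ 610.74538121 -113.06191937  160.03279192] F_tool [ 1.19801557  1.98874086 -0.67512419] T_tool [ 0.53089075 -0.25421653 -0.06807479] 16.940106606436842 q7 -0.9540372656865338 -0.6393316219730636
```

Emit:
play_rows([
  [0,0,0],
  [0,0,0],
  [0,0,0],
], turn=[0.03,0.06,0.07], fingers=[0,0,0])

```text
clock: 7.4
eef_pos: [610.8, -113.0, 160.0]
tool_rot: [3.129, -0.003, -0.16]
force: [0.0, -2.6, 1.4]
width: 17.0
```

```bash
python3 f.py
```

```text
7.4 Tz 0.088 yaw -0.160 rp [ 3.12914684 -0.00340497] pos [ 610.76762478 -113.0438769   160.04026355] F_tool [ 0.42940169  2.54635489 -1.40814892] T_tool [ 0.50058143 -0.31508711 -0.09035038] 16.958061250327827 q7 -1.0110708405423865 -0.6553014187538672
```

Emit:
play_rows([
  [0,0,0],
  [0,0,0],
  [0,0,0],
], turn=[0.03,0.06,0.07], fingers=[0,0,0])

```text
clock: 7.78
eef_pos: [610.8, -113.1, 160.0]
tool_rot: [3.129, -0.004, -0.231]
force: [0.8, -2.4, 0.8]
width: 17.5
```

```bash
python3 f.py
```

```text
7.775 Tz 0.023 yaw -0.231 rp [ 3.12931141 -0.00429238] pos [ 610.76304957 -113.08960168  160.03064235] F_tool [ 1.30099832  2.12938186 -0.76941674] T_tool [ 0.4903669  -0.26459218 -0.02393632] 17.531582606500724 q7 -1.0683166650823057 -0.6711732246151042
```

Emit:
play_rows([
  [0,0,0],
  [0,0,0],
  [0,0,0],
], turn=[0.03,0.06,0.07], fingers=[0,0,0])

```text
clock: 8.15
eef_pos: [610.8, -113.1, 160.1]
tool_rot: [3.13, -0.005, -0.302]
force: [0.9, -1.9, 0.7]
width: 17.2
```

```bash
python3 f.py
```

```text
8.15 Tz -0.032 yaw -0.302 rp [ 3.12957673 -0.00520479] pos [ 610.76553104 -113.1343944   160.05646727] F_tool [ 1.43683998  1.53784794 -0.67629051] T_tool [ 0.47269279 -0.30918846  0.03063661] 17.166784265494865 q7 -1.1257814119318799 -0.6868989936856733
```

Emit:
play_rows([
  [0,0,0],
  [0,0,0],
  [0,0,0],
], turn=[0.02,0.04,0.04], fingers=[0,0,0])

```text
clock: 8.52
eef_pos: [610.8, -113.1, 160.0]
tool_rot: [3.13, -0.006, -0.343]
force: [0.6, -1.2, 0.7]
width: 17.0
```

```bash
python3 f.py
```

```text
8.525 Tz -0.199 yaw -0.343 rp [ 3.12985473 -0.00567779] pos [ 610.75312644 -113.10714687  160.02493408] F_tool [ 0.96829385  0.98118808 -0.66277092] T_tool [ 0.45927556 -0.27400662  0.19809429] 16.966183474483547 q7 -1.158763546481462 -0.6958952040617848
```

Emit:
play_rows([
  [0,0,0],
  [0,0,0],
  [0,0,0],
], turn=[0.02,0.04,0.04], fingers=[0,0,0])

```text
clock: 8.9
eef_pos: [610.7, -113.1, 160.0]
tool_rot: [3.13, -0.006, -0.384]
force: [0.2, -1.9, 0.9]
width: 17.2
```

```bash
python3 f.py
```

```text
8.9 Tz -0.285 yaw -0.384 rp [ 3.13007987 -0.00618186] pos [ 610.73471924 -113.12309821  160.01315192] F_tool [ 0.90579094  1.64987489 -0.85434818] T_tool [ 0.50753789 -0.37751124  0.28421937] 17.165172016599524 q7 -1.191842775268701 -0.7048131371131099
```

Emit:
play_rows([
  [0,0,0],
  [0,0,0],
  [0,0,0],
], turn=[0.02,0.04,0.04], fingers=[0,0,0])

```text
clock: 9.28
eef_pos: [610.7, -113.1, 160.0]
tool_rot: [3.13, -0.007, -0.424]
force: [0.6, -1.1, 0.7]
width: 17.1
```

```bash
python3 f.py
```

```text
9.275 Tz -0.298 yaw -0.424 rp [ 3.13038135 -0.00662786] pos [ 610.73592521 -113.10640875  160.02933624] F_tool [ 0.95642578  0.7335685  -0.7229867 ] T_tool [ 0.45211432 -0.36424921  0.29736953] 17.126881593994085 q7 -1.2248259571968367 -0.7136040319900069
```

Emit:
play_rows([
  [0,0,0],
  [0,0,0],
  [0,0,0],
], turn=[0.02,0.04,0.04], fingers=[0,0,0])

```text
clock: 9.65
eef_pos: [610.8, -113.2, 160.0]
tool_rot: [3.13, -0.007, -0.464]
force: [1.4, -2.4, -0.5]
width: 17.6
```

```bash
python3 f.py
```

```text
9.65 Tz 0.275 yaw -0.464 rp [ 3.13011339 -0.00712722] pos [ 610.76122869 -113.20908712  160.0016548 ] F_tool [2.34004007 1.55229907 0.52341731] T_tool [ 0.29832969 -0.29818846 -0.27668185] 17.62970148814077 q7 -1.2571760403843695 -0.7217514461966992
```

Emit:
play_rows([
  [0,0,0],
  [0,0,0],
  [0,0,0],
], turn=[0.01,0.03,0.03], fingers=[0,0,0])

```text
clock: 10.02
eef_pos: [610.8, -113.2, 160.0]
tool_rot: [3.13, -0.008, -0.495]
force: [0.2, -1.9, 0.6]
width: 17.3
```

```bash
python3 f.py
```

```text
10.025 Tz 0.145 yaw -0.495 rp [ 3.13044633 -0.00757073] pos [ 610.76963792 -113.2098506   160.01754485] F_tool [ 1.07398554  1.6182418  -0.54041475] T_tool [ 0.32296161 -0.28294208 -0.14547627] 17.31793668326738 q7 -1.2823297310971178 -0.7284793623852334
```

```bash
python3 f.py; python3 -c "
from h import *
snap('side','side2');snap('top','top2')
import cv2
a=cv2.imread('pics/side2.png')[150:270,290:430]; cv2.imwrite('pics/s2c.png',cv2.resize(a,None,fx=5,fy=5,interpolation=cv2.INTER_CUBIC))"; python3 f.py
```

```text
10.025 Tz 0.145 yaw -0.495 rp [ 3.13044633 -0.00757073] pos [ 610.76963792 -113.2098506   160.01754485] F_tool [ 1.07398554  1.6182418  -0.54041475] T_tool [ 0.32296161 -0.28294208 -0.14547627] 17.31793668326738 q7 -1.2823297310971178 -0.7284793623852334
10.125 Tz 0.152 yaw -0.494 rp [ 3.13050569 -0.00753346] pos [ 610.76313821 -113.18172504  160.01249083] F_tool [ 1.92592555  1.48965012 -0.89430901] T_tool [ 0.34474346 -0.25121185 -0.15244738] 17.156491194047664 q7 -1.2819741587742466 -0.7283769767188487
```

View pics/s2c.png

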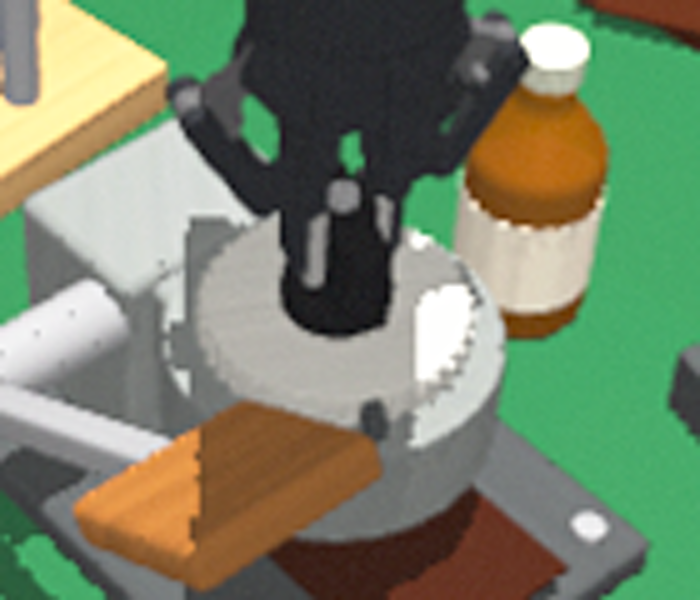

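```bash
python3 -c "
from h import *
print(w2px('side',[[610.8,-113,204],[610.8,-113,198],[610.8,-113,193]]))
a=[cv2.resize(cv2.imread(f'pics/side{i}.png')[170:215,335:385],None,fx=8,fy=8,interpolation=cv2.INTER_NEAREST) for i in (1,2)]
cv2.imwrite('pics/cmp.png',np.hstack(a))"
```

```text
[[359.10360584 184.61218992]
 [358.92434234 187.06174664]
 [358.7763422  189.08315104]]
```

View pics/cmp.png

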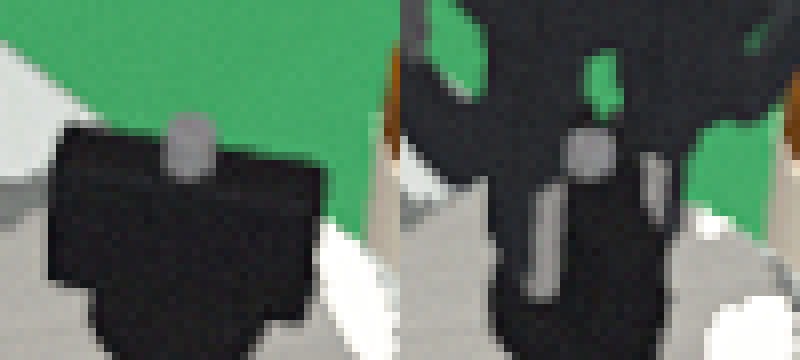

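Emit:
play_rows([
  [0,0,0],
  [0,0,0],
  [0,0,0],
  [0,0,0],
], turn=[0,0,0,0], fingers=[0.3,0.5,0.7,0.7])

```text
clock: 10.62
eef_pos: [610.8, -113.1, 160.0]
tool_rot: [3.131, -0.008, -0.494]
force: [0.1, 0.3, -1.0]
width: 59.9
```

```bash
python3 f.py; python3 -c "
from h import *
snap('side','side3')
a=[cv2.resize(cv2.imread(f'pics/side{i}.png')[170:215,335:385],None,fx=8,fy=8,interpolation=cv2.INTER_NEAREST) for i in (1,3)]
cv2.imwrite('pics/cmp3.png',np.hstack(a))"
```

```text
10.625 Tz -0.016 yaw -0.494 rp [ 3.13056873 -0.00753686] pos [ 610.79091495 -113.07109078  160.0120352 ] F_tool [-0.04164274 -0.34750495  1.00820156] T_tool [-0.00203316 -0.03131868  0.01535887] 59.904310903860306 q7 -1.2820691994914113 -0.7283642381120217
```

View pics/cmp3.png

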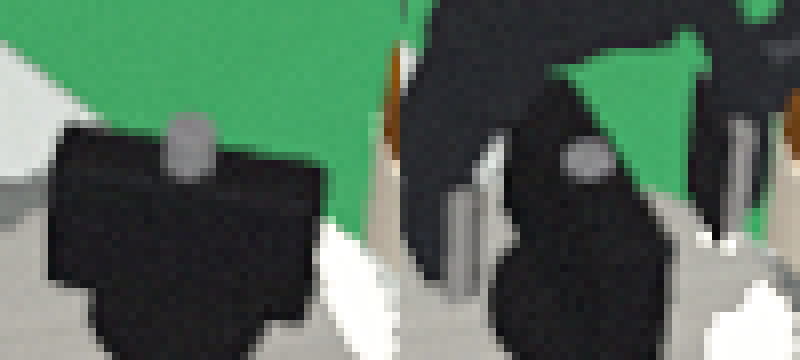

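Emit:
play_rows([
  [0,0,-20],
  [0,0,-50],
  [0,0,-90],
  [0,0,-120],
  [0,0,-120],
], turn=[0,0,0,0,0], fingers=[0.7,0.7,0.7,0.5,0])

```text
clock: 11.3
eef_pos: [612.0, -112.7, 284.0]
tool_rot: [3.132, -0.014, -0.494]
force: [-0.2, 0.0, -0.1]
width: 25.3
```

```bash
python3 -c "
from h import *
go(534,18,275,-.4)"
```

```text
slide [-130.8  -78.2    6.5] turn -0.094
```

Emit:
play_rows([
  [-30,-18,2],
  [-70,-42,4],
  [-110,-66,6],
  [-131,-78,6],
  [-131,-78,6],
], turn=[0,-0.05,-0.09,-0.09,-0.09], fingers=[0,0,0,0,0])

```text
clock: 11.92
eef_pos: [532.8, 20.1, 275.2]
tool_rot: [3.131, -0.011, -0.401]
force: [0.4, 0.0, 0.5]
width: -0.3
```

```bash
python3 -c "
from h import *
go(534,18,275,-.4); print(ctrl.read_state()['qpos'])
snap('top','top4');snap('side','side4')
a=cv2.imread('pics/top4.png')[145:295,250:450]; b=cv2.imread('pics/side4.png')[150:300,260:440]
cv2.imwrite('pics/t4c.png',cv2.resize(a,None,fx=4,fy=4,interpolation=cv2.INTER_CUBIC));cv2.imwrite('pics/s4c.png',cv2.resize(b,None,fx=4,fy=4,interpolation=cv2.INTER_CUBIC))"
```

```text
slide [2.  1.4 0.2] turn -0.001
[-0.73138128  0.58952503  1.01630157  1.80871041 -0.55874332  1.05780582
 -1.47975858]
```

View pics/t4c.png

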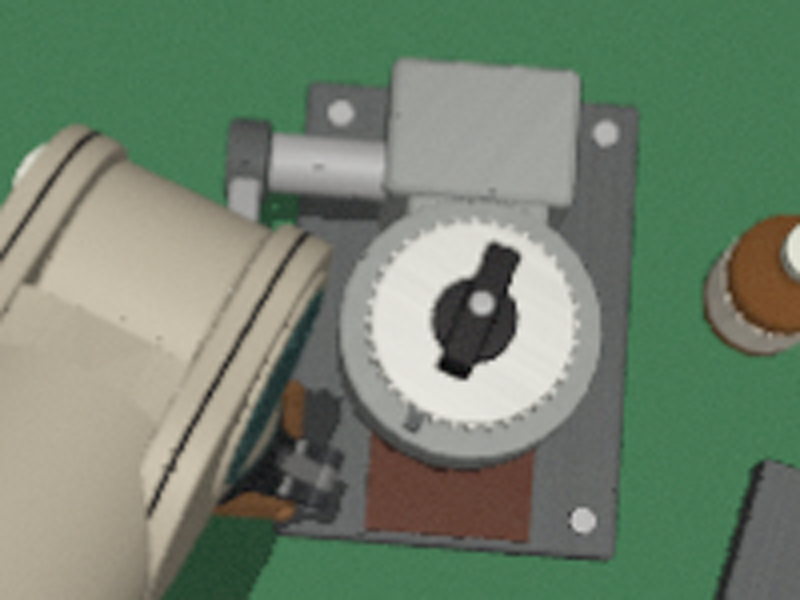

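View pics/s4c.png

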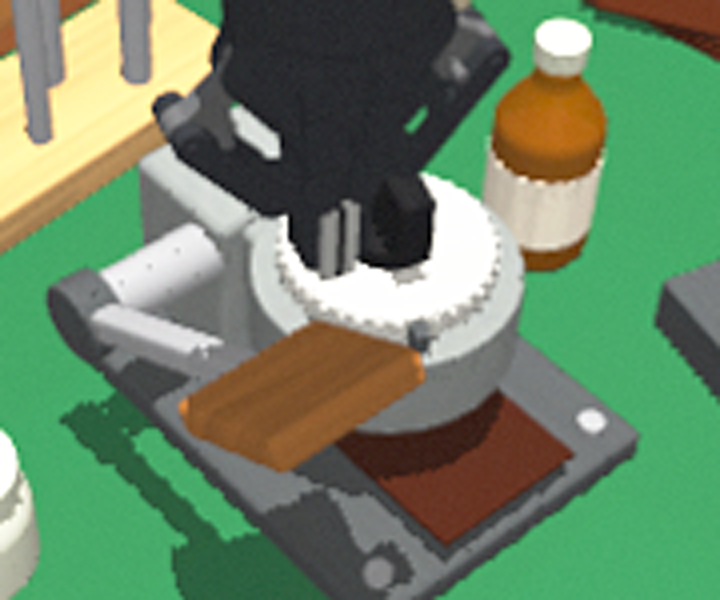

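Emit:
play_rows([
  [2,1.4,20],
  [2,1.4,40],
  [2,1.4,56],
  [2,1.4,56],
], turn=[0,0,0,0], fingers=[0,0,0,0])

```text
clock: 12.52
eef_pos: [535.4, 13.5, 218.9]
tool_rot: [3.129, -0.012, -0.406]
force: [-0.1, -0.1, 0.3]
width: -0.2
```

```bash
python3 -c "
from h import *
go(534,18,190,-.4)"; python3 f.py
```

```text
slide [-3.4 -4.  28.8] turn -0.006
12.525 Tz -0.037 yaw -0.406 rp [ 3.1290485  -0.01221292] pos [535.37944925  13.4930761  218.87844288] F_tool [-0.08293659  0.09814059 -0.2934986 ] T_tool [ 0.00307419 -0.02948014  0.03675212] -0.20161818702229642 q7 -1.4109253358773817 -0.6355606490730986
```

Emit:
play_rows([
  [-3.4,-4,4],
  [-3.4,-4,12],
  [-3.4,-4,20],
  [-3.4,-4,28],
  [-3.4,-4,36],
], turn=[0,0,0,0,0], fingers=[0,0,0,0,0])

```text
clock: 13.15
eef_pos: [534.0, 17.8, 182.4]
tool_rot: [3.129, -0.012, -0.406]
force: [-0.9, 0.4, 4.8]
width: -0.2
```

```bash
python3 -c "
from h import *
go(530,18,140,-.4)"; python3 f.py
```

```text
slide [-4.2  0.9 42.3] turn -0.006
13.15 Tz -0.030 yaw -0.406 rp [ 3.12906119 -0.01214374] pos [533.9950543   17.83685951 182.36752078] F_tool [-0.90330889  0.03488597 -4.84386512] T_tool [-0.10384184 -0.18228618  0.02643785] -0.18701706903447798 q7 -1.3725502493932413 -0.692253735301476
```

Emit:
play_rows([
  [-1,0,10],
  [-2,0.5,20],
  [-3,0.5,30],
  [-4,1,40],
  [-4,1,50],
], turn=[0,0,0,0,0], fingers=[0,0,0,0,0])

```text
clock: 13.78
eef_pos: [529.1, 17.9, 131.4]
tool_rot: [3.129, -0.01, -0.406]
force: [-2.6, 1.0, 4.7]
width: -0.1
```

```bash
python3 -c "
from h import *
go(528,18,95,-.4)"; python3 f.py
```

```text
slide [-1.4 -0.1 36.4] turn -0.006
13.775 Tz -0.053 yaw -0.406 rp [ 3.12881782 -0.00991305] pos [529.07482556  17.91385369 131.41761525] F_tool [-2.70035672  0.14008697 -4.71785414] T_tool [-0.11364917 -0.65748852  0.04347336] -0.09958474826479279 q7 -1.301919661461276 -0.7776479304614141
```

Emit:
play_rows([
  [-0.5,0,9],
  [-1,0,18],
  [-1.4,0,27],
  [-1.4,0,36],
  [-1.4,0,42],
], turn=[0,0,0,0,0], fingers=[0,0,0,0,0])

```text
clock: 14.4
eef_pos: [527.0, 18.1, 88.5]
tool_rot: [3.129, -0.008, -0.406]
force: [-2.0, 1.0, 6.6]
width: 0.2
```

```bash
python3 f.py; python3 -c "
from h import *
snap('side','side5')
b=cv2.imread('pics/side5.png')[130:330,240:440]
cv2.imwrite('pics/s5c.png',cv2.resize(b,None,fx=3,fy=3,interpolation=cv2.INTER_CUBIC))"
```

```text
14.4 Tz 0.003 yaw -0.406 rp [ 3.12865819 -0.00793288] pos [527.00422911  18.11699371  88.5367235 ] F_tool [-2.20973869 -0.04741834 -6.66334831] T_tool [-0.01736654 -0.57613299 -0.0102258 ] 0.24689181092417228 q7 -1.2392687901003696 -0.8556133378422603
```

View pics/s5c.png

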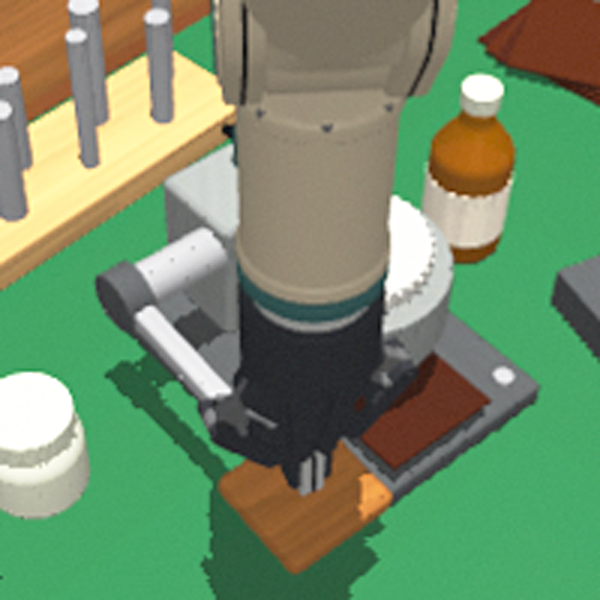

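Emit:
play_rows([
  [0,0,4],
  [0,0,8],
  [0,0,12],
  [0,0,15],
], turn=[0,0,0,0], fingers=[0,0,0,0])

```text
clock: 14.95
eef_pos: [528.5, 17.9, 73.5]
tool_rot: [3.13, -0.011, -0.406]
force: [-1.8, 2.5, 23.4]
width: 0.0
```

```bash
python3 f.py
```

```text
14.95 Tz 0.001 yaw -0.406 rp [ 3.12951733 -0.01058104] pos [528.53869911  17.93028594  73.4839142 ] F_tool [ -2.35804906  -1.30693475 -23.40075045] T_tool [ 0.19918634 -0.48111428 -0.00437795] 0.0027369653859988336 q7 -1.2157098057097926 -0.8856996845040522
```

Emit:
play_rows([
  [0,0,2],
  [0,0,2],
  [0,0,2],
], turn=[0,0,0], fingers=[0,0,0])

```text
clock: 15.32
eef_pos: [528.6, 18.0, 73.4]
tool_rot: [3.132, -0.011, -0.407]
force: [-5.7, 1.8, 24.0]
width: 0.2
```

```bash
python3 f.py
```

```text
15.325 Tz 0.019 yaw -0.407 rp [ 3.13181493 -0.01092243] pos [528.62419674  17.95129331  73.37499211] F_tool [ -5.67606149   0.86660249 -24.06343848] T_tool [-0.11978943 -1.29170193 -0.03331945] 0.24697021250066908 q7 -1.212610522776615 -0.8886662744130738
```

Hard stop at z≈73.4 mm. Now come back up, guiding the handle up moderately.

Emit:
play_rows([
  [0,0,-12],
  [0,0,-24],
  [1,0,-36],
  [2,0,-48],
  [3,0,-60],
], turn=[0,0,0,0,0], fingers=[0,0,0,0,0])

```text
clock: 15.95
eef_pos: [531.9, 17.6, 134.3]
tool_rot: [3.132, -0.012, -0.407]
force: [0.6, 0.2, 3.5]
width: -0.5
```

Emit:
play_rows([
  [1,0,-14],
  [2,0,-28],
  [3,0,-42],
  [3,0,-56],
  [3,0,-70],
], turn=[0,0,0,0,0], fingers=[0,0,0,0,0])

```text
clock: 16.58
eef_pos: [534.1, 17.3, 205.2]
tool_rot: [3.132, -0.013, -0.407]
force: [3.2, -0.5, 1.8]
width: -0.1
```

```bash
python3 f.py
```

```text
16.575 Tz -0.007 yaw -0.407 rp [ 3.13216648 -0.01252834] pos [534.09640745  17.33850357 205.17337213] F_tool [ 3.13353207 -0.76965011 -1.74492449] T_tool [0.25363216 0.61469948 0.01601453] -0.12944085036553823 q7 -1.3984824218028238 -0.6585510124935942
```

Emit:
play_rows([
  [0,0,-15],
  [0,0,-40],
  [-20,-5,-80],
  [-60,-20,-100],
  [-100,-40,-100],
], turn=[0,0,0,0,0], fingers=[0,0,0,0,0])

```text
clock: 17.2
eef_pos: [455.6, 95.1, 304.6]
tool_rot: [3.133, -0.011, -0.409]
force: [0.6, 1.9, 0.3]
width: -0.1
```

```bash
python3 f.py; python3 -c "
from h import *
snap('top','top6');snap('side','side6')
a=cv2.imread('pics/top6.png')[145:295,250:450]
cv2.imwrite('pics/t6c.png',cv2.resize(a,None,fx=4,fy=4,interpolation=cv2.INTER_CUBIC))"
```

```text
17.2 Tz -0.006 yaw -0.409 rp [ 3.13259871 -0.01102926] pos [455.62561087  95.05695834 304.5740585 ] F_tool [-0.20648956 -1.99173121 -0.2871732 ] T_tool [0.0836329  0.02782115 0.00703146] -0.12393598788718482 q7 -1.6848447746369395 -0.4780858907295041
```

View pics/t6c.png

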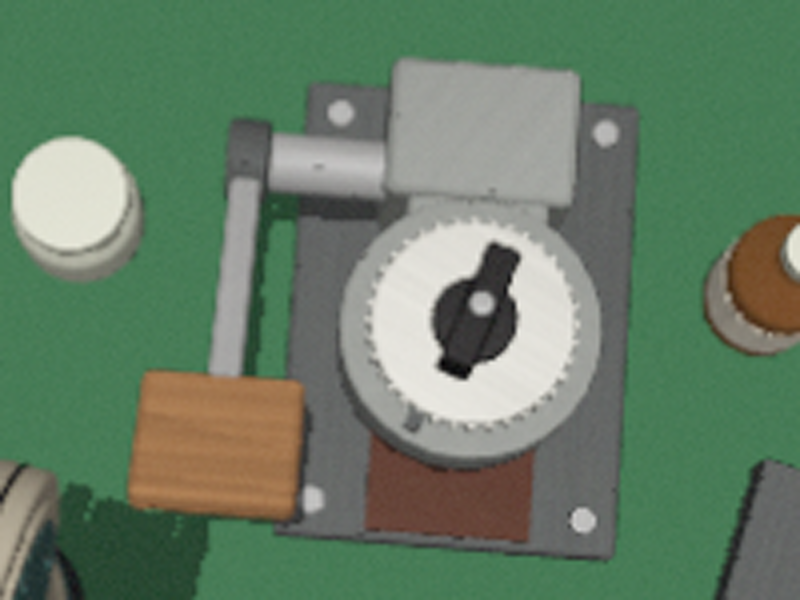

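View pics/side6.png

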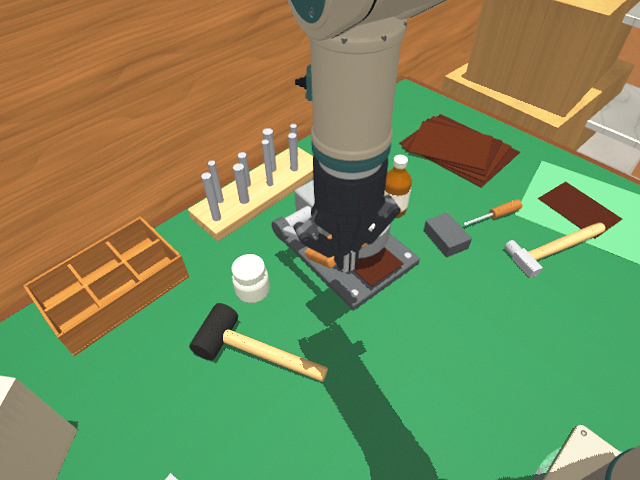

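```bash
python3 -c "
from h import *
for t in('top0','top4','top6'):
    P,C=cloud('top',t); r=np.hypot(P[:,0]-610.8,P[:,1]+113)
    a=(r<9)&(P[:,2]>185)&(C.min(1)>100); print(t,a.sum(),np.sort(P[a,2])[-8:].round(1))
a=cv2.imread('pics/top0.png').astype(int);b=cv2.imread('pics/top6.png').astype(int)
for n,(u,v) in dict(lug=(353,250),bottle=(443,216),block=(448,283),jar=(268,196),mallet=(215,217)).items():
    print(n,abs(a-b)[v-14:v+14,u-14:u+14].mean())
"
```

```text
top0 33 [205.1 205.6 205.8 206.1 206.3 206.9 207.  207.3]
top4 31 [197.  197.1 198.1 198.4 198.4 199.1 199.2 200.8]
top6 32 [198.1 198.2 198.3 198.3 198.3 198.6 198.6 200.4]
lug 8.267006802721088
bottle 2.491496598639456
block 2.2844387755102042
jar 2.292091836734694
mallet 2.9039115646258504
```

```bash
python3 -c "
from h import *
a=[cv2.resize(cv2.imread(f'pics/{t}.png')[230:270,330:380],None,fx=8,fy=8,interpolation=cv2.INTER_NEAREST) for t in('top0','top6')]
cv2.imwrite('pics/lug.png',np.hstack(a))"
```

```text
(no output)
```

View pics/lug.png

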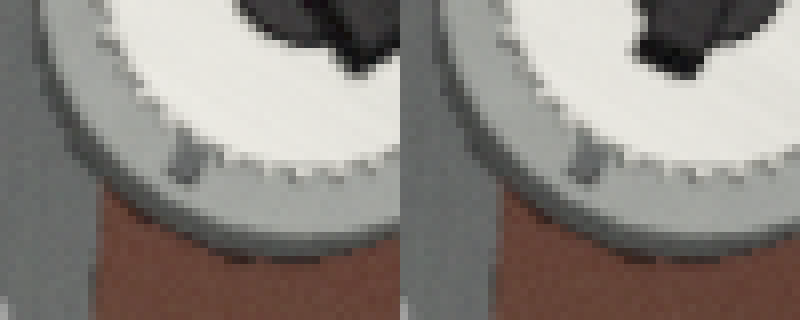

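The lug sits at the same place in both crops (about 188,160 and 588,160), so the ring has not turned. The difference in that window comes from the bar turning. Handing in.

```bash
python3 -c "
from h import *
print(ctrl.finish_job())"
```

```text
the job is handed in; nothing more can be done
None
```

The press is set and the stroke is made; the job was handed in at about 17 s.

- **Knob:** I gripped the bar and turned it clockwise in small steps, about 1.02 rad in all. The torque dipped to about -0.3 Nm, then turned to resistance. I let go there, and the pin sank and stayed sunk. By depth, the pin top went from about 206 mm to 198 mm above the table, and it read the same after the stroke.
- **Stroke:** I pressed the wooden pad down until it met a firm stop at about 73 mm, at 24 N. I then let it come back up, and its corners returned to where they were before in the top picture.
- **Depth ring and bystanders:** The ring's lug is at the same pixels before and after. The windows around the bottle, block, jar and mallet show only noise-level change.

**Checks that disagreed:**
- While gripped, the torque read 0.28 Nm and then 0.15 Nm a little further on, so I never fixed the notch's exact middle. The knob centred itself once released.
- The image difference around the lug was high, because the turned bar was in the window. An enlarged view showed the lug had not moved.
- The last side view had the gripper in front of the knob, so the final pin check rests on the top camera alone.

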